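# Clamp a connector with a keyed lock

## Task

Clamp the loose connector for work on its back: lay it on its side, centred between the open jaws of the clamp, with its axis along the jaw faces. Then take the sound T-handle key from the rack, not the one whose blade has snapped off, press and turn it over the lock until its blade drops fully into the slot, and turn it clockwise until the jaws grip the connector firmly. Leave the key standing in the lock, and leave the broken key and the things standing round the work where they are.

Things in the scene. Friction and masses are not known exactly. Their poses are not given: they have to be found in the camera images.
- clamp: Connector clamp, fixed to the bench: aluminium base plate 190 x 90 x 12 mm, origin at the centre of its underside, x along its length. Two steel jaws stand near its -x end, a round dark lock housing (62 mm across, top 45 mm above the bench) near its +x end. The fixed jaw is on the +y side, the moving jaw on the -y side.
- nest (a point): Point on the base plate's upper face (12 mm above the bench) midway between the open jaws; axes as the clamp's. Clamp frame (-45, 0, 12) mm. The jaws are 20 mm long along x and 22 mm high; their faces stand 36 mm apart when open (y = -18 and +18 mm). Beyond the jaws' ends the plate is free for fingers: 50 mm to the -x end of the plate and beyond, and 60 mm to the lock housing on the +x side.
- jaw: The moving jaw on the -y side (steel block 20 x 14 x 22 mm with a sprung black rubber pad, 2.5 N per mm, on its face); origin at the nest point while the jaw is open. The lock moves it toward +y of the clamp, 11 mm per radian of lock turn, and it pushes the connector against the fixed jaw: the pad meets a 26 mm wide connector at about 0.95 rad and presses with about 9 N at the lock's stop, 1.25 rad.
- lock_mouth (a point): Centre of the lock's brass core at its upper face, 45 mm above the bench; clamp frame (55, 0, 45) mm; axes as the clamp's and not those of the slot. The core has one straight slot, 28.5 x 12.5 mm and 14 mm deep with a flat floor, centred here. At the start the slot's long direction lies anywhere within 0.4 rad either way of the clamp's x axis: it must be seen or felt for. A key blade drops in when within about 0.15 rad and 2 mm of it. The rim round the slot is flat.
- lock (a joint): Turn of the lock core from its starting position, rad: 0 at the start (jaws open), growing clockwise seen from above, stop at 1.25. Stiff: it takes 0.15 N m to turn, up to 0.25 as the jaws grip, and it stays where it is left. A blade in the slot has about 0.2 rad of play each way before it drives the core.
- plug_center (a point): Centre of the loose connector: a beige round shell lying on its side, 26 mm across (x), 27 mm long in body (y, its axis; ends at -13.5 and +13.5 mm from here), 25 mm high; it does not roll. It rests 12.5 mm below this point. About 28 g. A battery stands beside it on its -x side, about 50 mm from it.
- rack: Key rack, fixed: grey plate 40 x 200 mm on two end posts, top 60 mm above the bench, open below. Origin at the centre of its underside, y along its length. The two keys hang upright in slots at y = +47 and -47 mm, handle bars along the rack's y; the slots are 11 x 34 mm, so lift a key straight up at least 50 mm without turning it.
- key_grip (a point): Centre of the sound key's red handle bar, 60 (x) x 12 (y, grip across it) x 28 mm. It hangs 89 mm above the bench. Below it: collar 26 mm across, top 24 and underside 29 mm below this point, resting on the rack; 9 mm round shank; steel blade 24 (x) x 8 mm, end 74 mm below, tapering over its last 8 mm to 17 x 3 mm. 60 g. Blade and bar in one plane; half a turn makes no difference.
- key_tip (a point): Lower end of the sound key's blade, on its axis, 74 mm below the handle's centre; axes as the handle's.
- stub_key_grip (a point): Centre of the handle bar of the broken key: same handle and collar, but its flat blade is snapped off so that it ends in a bare 9 mm round shank 56 mm below this point. It hangs in the other slot of the rack and stays there.
- battery: Black and copper block battery standing upright, 18 x 27 x 48 mm, origin under its centre; beside the connector. Leave standing.
- flux_bottle: Small bottle with a red pointed cap, 32 mm across, 94 mm high, origin under its centre; in front of the key rack. Leave standing.
- pot_box: Round light grey tin, 59 mm across, 24 mm high, origin under its centre; beside the clamp's jaws. Leave alone.
- spool: Solder spool with blue flanges, 59 x 87 x 51 mm, origin under its centre; on the other side of the clamp. Leave alone.
There are look-alikes about, which are no part of the job. Leave any blue or turquoise look-alike of the part that bears key_grip alone.

How it is judged:
By the outcome, as a careful person would: the job done as asked, in the order asked, and still so for the second after the job is handed in, with the robot touching nothing.
It also fails if it takes over 61 s, if anything falls off the work surface, if the arm or the gripper's body presses on something with over 40 N, if the wrist force passes 120 N, or if a joint passes its speed limit or range.

## Robot

A 6-joint arm with a two-finger parallel gripper is mounted at the origin on a cart in front of the work surface, level with it; the furniture and walls round the work are solid. World frame = base frame: x ahead of the robot, y to its left, z up, the work surface at z = 0. Lengths are in m, angles in rad, forces in N, time in s.
With the tool pointing down it reaches from about 0.3 to 0.75 m from the base axis. Payload 8.5 kg.
Tool frame: the origin (TCP) lies at the very end of the fingers, on their centre line; the grasp point (between the pads) lies r.grip_depth behind it (r.grip_depth is the distance from the TCP to the grasp point, in m); z points along the fingers, y is the direction in which the jaws open and shut (so a half turn about z gives the same grasp; the last joint's range is limited). The gripper opens to 85 mm and grips with 20 to 120 N. Pads are 22 mm wide; open, the fingers measure 114 mm over their backs; the gripper's body (76 mm by 85 mm) begins 54 mm behind the grasp point. The pads swing forward as they close: fully open they stand 13 mm farther back than shut.
Start: joints at [-1.358, 0.381, 1.297, -0, 1.464, -0.215], TCP at [0.228, -0.5, 0.231] pointing down, gripper open.
Joint ranges: [-3.11, 3.11], [-0.89, 2.33], [0.22, 2.48], [-1.42, 4.56], [0.17, 2.85], [-2.88, 2.88]. Speed limits (rad/s): [2.39, 2.39, 3.14, 3.14, 3.14, 3.14].

## Interface

Orientations are given as a rotation vector (axis times angle).
In Python, from workcell import telemetry, read_camera, calibration, order, r gives the robot as it stands.
- The arm moves only by the tool step_arm, never from a script. Its argument "moves" is text: rows parted by semicolons, each of 5 numbers parted by spaces: the gripper command: -1 is fully open, 1 is shut, values between are in proportion, then the shift along the tool's x, y, z in mm, then the turn about the tool's z in degrees. A call has 1 to 8 rows; each row shifts and turns the pose as measured when the row begins, along the tool's axes as they then stand; what a row does not reach is not made up. A row lasts 1/10 s, in which the tool goes at most 50 mm and 8.59 degrees, less where a joint would pass 70% of its speed; a pose out of reach is approached as far as the arm can. A call is refused whole if a number of a shift passes 50 or a number of a turn 8.59, either way. A call with a gripper value outside its range is refused whole. The fingers move at their own pace and stop on an object; "squeeze" is the grip in N (left out, the last holds). Time passes only in rows, so rows that do not move let the fingers close. It gives the time, the measured TCP pose, the force and the opening at its end, in the units of the state.
- telemetry.sense(): the state, without advancing time (a new reading comes with each control period).
- read_camera(name): name is "scene" or "top"; returns the picture (480x640x3 uint8, red, green, blue); there is no depth.
- calibration(name): a dict with "vertical_fov" (degrees; the focal length in pixels is half the picture's height over the tangent of half this angle, whatever the lens; pixels are square), "cx", "cy" (the principal point, pixels), "rvec" (rotation vector, rad) and "tvec" (3), from world to camera coordinates, as OpenCV has them. Camera axes: x right, y down, z forward; pixel columns grow to the right and rows downward; lengths in m; the calibration is good to about 2 mm. A picture is of the moment at which its call begins. calibration takes no time and is no camera call.
- order.close_job(): hands the job in, once; it reports no verdict.
The state is a dict: "time_s": time; "joint_positions": joint angles; "qd": joint speeds; "tau": joint torques, N m; "eef_pos": TCP position; "ee_rot": TCP orientation; "wrist_force": force on the tool from outside, world axes, zero at the start; "ft_torque": the same for the moment, N m; "gripper_width": finger opening in m.
Only numpy, scipy, OpenCV 4.12 (cv2) and the standard library are available. Lean on these libraries where they do the work, as an engineer would, in place of code of your own. Each camera call takes 0.05 s, during which the arm holds its last target. There are 200 camera calls.

## Working session

There is one attempt and no reset: what is moved stays moved. The work goes in short steps, Python scripts to look and compute and a tool call to move; the robot and the scene stay as the last step left them, time stands still between calls to the robot, and variables do not carry over. Pictures are saved under pics/ and viewed, on a budget of 10 in all, crops included, one or two more only if the job needs it, and the job is handed in when it is done.

Besides the shell and the picture viewer there is one more tool, called after ">>>" by a JSON object that holds its "fn" and its "kwargs", one argument or row to a line. step_arm: Moves the arm, as the interface text tells. Its arguments: {"type":"object","properties":{"moves":{"type":"string"},"squeeze":{"type":"number"}},"required":["moves"]}

```bash
mkdir -p pics; cat > h.py <<'E'
import numpy as np, cv2
from workcell import telemetry, read_camera, calibration, order, r
def cam(n):
    c=calibration(n); f=240/np.tan(np.radians(c["vertical_fov"])/2)
    R=cv2.Rodrigues(np.array(c["rvec"],float))[0]; t=np.array(c["tvec"],float)
    return f,c["cx"],c["cy"],R,t
def ray(n,u,v):
    f,cx,cy,R,t=cam(n); d=R.T@np.array([(u-cx)/f,(v-cy)/f,1]); return -R.T@t,d
def onz(n,u,v,z):
    o,d=ray(n,u,v); return o+d*(z-o[2])/d[2]
def proj(n,p):
    f,cx,cy,R,t=cam(n); q=R@np.array(p)+t; return np.array([f*q[0]/q[2]+cx,f*q[1]/q[2]+cy])
def snap(n,name):
    im=read_camera(n); cv2.imwrite(f"pics/{name}.png",im[:,:,::-1]); return im
E
python3 - <<'E'
from h import *
for n in("scene","top"):
    snap(n,n+"0"); print(n,calibration(n),ray(n,320,240))
print(r.grip_depth,telemetry.sense())
E
```

```text
scene {'vertical_fov': 45.27953080557708, 'cx': 313.26640930334713, 'cy': 237.47865758106153, 'rvec': array([ 0.71233688, -2.28711289,  1.50835252]), 'tvec': array([0.3815286 , 0.18670102, 1.07522719])} (array([-0.18732968,  0.97428885,  0.5934675 ]), array([ 0.49809745, -0.76855803, -0.40171334]))
top {'vertical_fov': 49.49018345249258, 'cx': 321.5552678237447, 'cy': 239.14912734170008, 'rvec': array([ 2.0608382 , -2.16120391,  0.23924096]), 'tvec': array([0.00462631, 0.50465663, 1.00317834])} (array([ 0.27785027, -0.00380346,  1.08804929]), array([ 0.21260443, -0.01164499, -0.97707489]))
0.0187 {'time_s': 0.1, 'joint_positions': array([-1.35831177e+00,  3.81148942e-01,  1.29817676e+00,  3.42352512e-06,
        1.46362684e+00, -2.15305158e-01]), 'qd': array([ 0.00201768, -0.00138088, -0.00253366, -0.0008937 , -0.00099215,
        0.00012438]), 'tau': array([ 4.29100313e-03, -4.49220943e+01, -2.31656581e+01, -1.71097699e-04,
        3.68597248e-03,  1.30831307e-05]), 'eef_pos': array([ 0.22811077, -0.50016627,  0.23076539]), 'ee_rot': array([-3.06867194e+00, -6.66569105e-01, -8.35534883e-06]), 'wrist_force': array([ 0.66323656, -0.49138589, -0.20751045]), 'ft_torque': array([-0.03807439,  0.0484293 , -0.00493492]), 'gripper_width': 0.08516728927117859}
```

View pics/scene0.png

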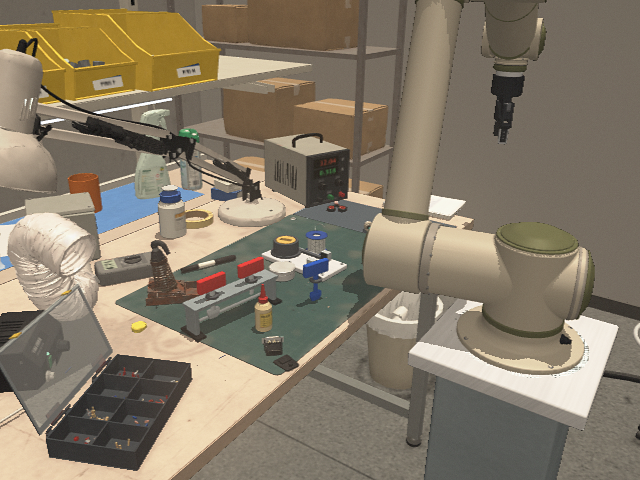

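View pics/top0.png

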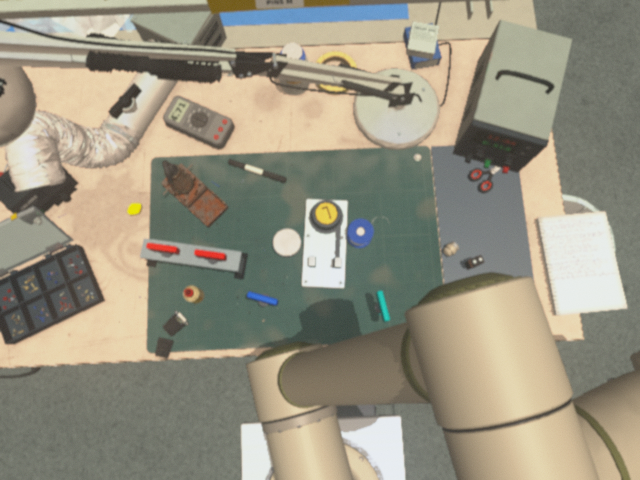

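The top view shows the clamp at (325,245) with the lock at (326,214). The connector is at (450,249), the battery at (474,262), and the rack at (195,256) with red handles at (163,248) and (210,255). Blue and teal look-alikes are at (262,299) and (383,305). I'll zoom in on these.

```bash
python3 - <<'E'
from h import *
s=cv2.imread("pics/scene0.png"); t=cv2.imread("pics/top0.png")
a=cv2.resize(s[245:345,170:300],(520,400),interpolation=cv2.INTER_CUBIC)
b=cv2.resize(t[190:300,290:360],(280,440)[0:2],interpolation=cv2.INTER_CUBIC)
c=cv2.resize(t[225:285,430:500],(280,240),interpolation=cv2.INTER_CUBIC)
out=np.zeros((600,800,3),np.uint8); out[:400,:520]=a; out[:440,520:]=b
d=cv2.resize(t[235:285,135:255],(480,200),interpolation=cv2.INTER_CUBIC); out[400:,:480]=d
out[440:600,520:800]=c[20:180]
cv2.imwrite("pics/comp.png",out)
E
```

```text
(no output)
```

View pics/comp.png

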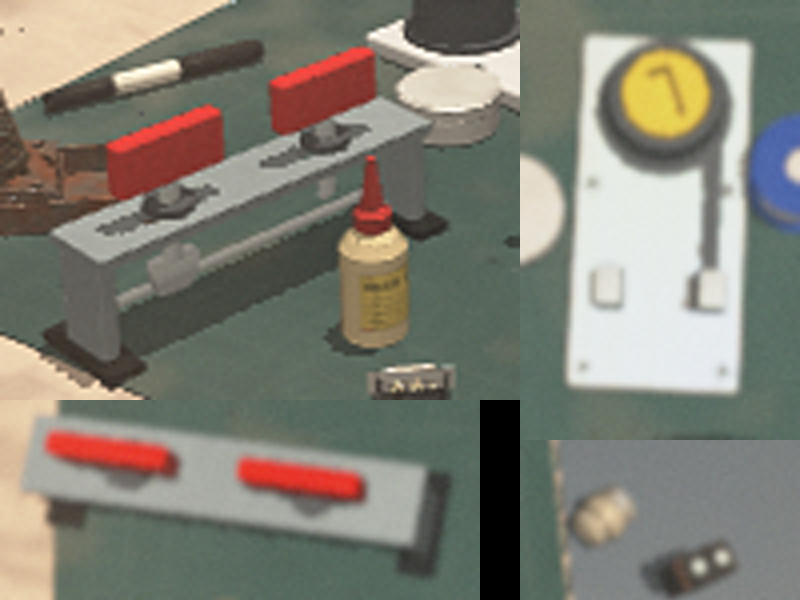

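The composite shows a wide blade under the key on the left (+y), which is therefore the sound one; the right one ends in a bare shank. The slot is visible in the brass core, tilted about 0.3 rad from the plate's axis. Next I'll measure.

```bash
python3 - <<'E'
from h import *
ims={n:cv2.imread(f"pics/{n}0.png") for n in("scene","top")}
def blobs(n,roi,f,z,mn=15):
    x0,y0,x1,y1=roi; im=ims[n]; hsv=cv2.cvtColor(im,cv2.COLOR_BGR2HSV).astype(int)
    m=np.zeros(im.shape[:2],np.uint8); m[y0:y1,x0:x1]=f(hsv)[y0:y1,x0:x1]*255
    for c in cv2.findContours(m,cv2.RETR_EXTERNAL,cv2.CHAIN_APPROX_NONE)[0]:
        if cv2.contourArea(c)<mn: continue
        P=np.array([onz(n,u,v,z)[:2] for u,v in c[:,0,:].astype(float)]).astype(np.float32)*1000
        (cx,cy),(w,h),a=cv2.minAreaRect(P); M=cv2.moments(c)
        print(n,"px %.1f %.1f"%(M['m10']/M['m00'],M['m01']/M['m00']),"ctr %.1f %.1f size %.1f %.1f"%(cx,cy,w,h),"ang",a,"bbox",cv2.boundingRect(c))
red=lambda h:((h[...,0]<8)|(h[...,0]>172))&(h[...,1]>150)&(h[...,2]>90)
print("keys");blobs("top",(140,235,240,270),red,.103)
print("plate");blobs("top",(295,190,352,295),lambda h:(h[...,1]<45)&(h[...,2]>190),.012)
print("brass");blobs("top",(300,190,350,235),lambda h:(h[...,0]>15)&(h[...,0]<35)&(h[...,1]>120)&(h[...,2]>120),.045)
print("rack");blobs("top",(135,230,255,285),lambda h:(h[...,1]<45)&(h[...,2]>120)&(h[...,2]<225),.060)
hs=cv2.cvtColor(ims["top"],cv2.COLOR_BGR2HSV)
print("conn");blobs("top",(438,236,464,264),lambda h:(h[...,0]<28)&(h[...,1]>40)&(h[...,2]>100),.02)
x=hs[240:260,440:462]
for ch in (1,2):
    print(x[::1,:,ch])
print(hs[203:227,316:338,2])
# plate corners by eye from crop
for u,v in [(583/4,38),(752/4,42),(738/4,392),(570/4,386)]: pass
for (a,b) in [(583,38),(752,42),(738,392),(570,386)]:
    print(onz("top",290+(a-520)/4,190+b/4,.012)*1000)
E
```

```text
keys
top px 209.7 254.4 ctr 474.0 198.0 size 57.7 12.1 ang 79.08301544189453 bbox (195, 250, 30, 10)
top px 162.5 247.8 ctr 491.2 289.5 size 60.0 11.8 ang 79.06566619873047 bbox (147, 244, 31, 9)
plate
top px 296.9 241.7 ctr 511.1 31.0 size 10.6 41.1 ang 87.8750228881836 bbox (295, 232, 6, 20)
top px 322.7 254.0 ctr 506.8 -26.1 size 88.3 188.5 ang 84.52979278564453 bbox (302, 199, 46, 89)
brass
top px 326.0 212.9 ctr 561.6 -31.4 size 44.7 45.1 ang 43.033260345458984 bbox (315, 202, 23, 22)
rack
top px 190.8 254.0 ctr 485.6 244.8 size 200.3 43.4 ang 79.25149536132812 bbox (140, 238, 102, 33)
conn
top px 450.1 249.1 ctr 478.1 -287.7 size 23.4 28.7 ang 48.66070556640625 bbox (444, 243, 14, 13)
[[26  8 10 12 14 10  6 14 10 12 10  8  4  6 10  8  8 10 10  8 12  8]
 [23  6 16  8 10 10 10 12  8  8  4  4 12 14 10  9  6  8  8 12 10 10]
 [22  4 16 10  8 10 10  8  8 10 15 29 38 38 27 15  2 10 10  6 10  6]
 [24  8  4 12 10 13  9  9 25 40 52 53 52 46 36 25 10  7  8 14 12  2]
 [31  6 12 18 14  7 14 41 57 65 64 65 57 48 38 30 24 21  6 12 14 10]
 [27  6  6  7  5 11 44 61 69 68 70 66 63 53 41 32 36 36
[... 4538 characters left out ...]
225 230 232 232 230 231 233 232 231 230 226 214 176
  141 113 104 100]
 [ 98 106 119 138 166 196 212 220 225 226 228 231 227 221 214 199 169 135
  118 109 100  89]
 [ 84  99 107 116 128 148 169 178 194 196 204 212 205 185 172 149 128 113
  107 101  87  82]
 [ 75  83  94 101 107 112 124 136 145 148 155 162 150 135 126 118 109 106
   93  87  79  84]
 [ 79  75  81  90  96 103 108 106 114 116 118 121 116 114 108 104 101  92
   84  77  80  95]
 [ 82  78  72  81  82  92  95  98  99 103 104 103 104 100  96  89  85  78
   80  85  92 105]]
[602.50972281   9.77173661  12.        ]
[596.03199039 -80.91776577  12.        ]
[407.85536915 -62.54640255  12.        ]
[415.10530145  24.30147345  12.        ]
```

```bash
python3 - <<'E'
from h import *
ims={n:cv2.imread(f"pics/{n}0.png") for n in("scene","top")}
t=ims["top"]
a=cv2.resize(t[230:280,434:494],(600,500),interpolation=cv2.INTER_CUBIC)
cv2.imwrite("pics/conn.png",a)
# slot edges
L=np.array([onz("top",u,v,.045)[:2] for u,v in[(326.5,207),(327.2,209),(328,211),(328.5,213),(329.4,215),(329.9,217)]])*1000
d=L[0]-L[-1]; print("slot long edge",L[0],L[-1],"yaw",np.arctan2(d[1],d[0]),np.linalg.norm(d))
# connector mask at differing heights: saturation or brightness vs grey mat
x=t[236:262,440:464].astype(int); m=(x.max(2)-x.min(2)>20)|(x.max(2)>150); m[:, :3]=0
m=m.astype(np.uint8); n,l,st,c=cv2.connectedComponentsWithStats(m); i=1+st[1:,4].argmax()
ys,xs=np.where(l==i)
for z in(.0125,.02):
    P=np.array([onz("top",u+440,v+236,z)[:2] for u,v in zip(xs,ys)],np.float32)*1000
    w,v=np.linalg.eigh(np.cov(P.T)); print("conn",P.mean(0),"4sd",4*np.sqrt(w),"major deg",np.degrees(np.arctan2(v[1,1],v[0,1])),cv2.minAreaRect(P))
# jaw tops z=.034
hsv=cv2.cvtColor(t,cv2.COLOR_BGR2HSV)
for u,v in[(312,261.5),(337.3,262)]: print("jaw",onz("top",u,v,.034)*1000)
# keys in scene: predicted vs found
s=ims["scene"]; hs=cv2.cvtColor(s,cv2.COLOR_BGR2HSV).astype(int)
m=(((hs[...,0]<8)|(hs[...,0]>172))&(hs[...,1]>140)&(hs[...,2]>80)).astype(np.uint8); m[:240]=0;m[300:]=0;m[:,:180]=0;m[:,275:]=0
for c in cv2.findContours(m,0,1)[0]:
    if cv2.contourArea(c)>30: M=cv2.moments(c); print("scene red",M['m10']/M['m00'],M['m01']/M['m00'],cv2.boundingRect(c))
dr=np.array([np.cos(np.radians(79.2)),np.sin(np.radians(79.2)),0]); ny=np.array([dr[1],-dr[0],0])
for p in([.4912,.2895,.089],[.474,.198,.089]):
    c=np.array([proj("scene",np.array(p)+a*.03*dr+b*.006*ny+[0,0,e*.014]) for a in(-1,1) for b in(-1,1) for e in(-1,1)])
    print("pred",c.min(0),c.max(0)-c.min(0)); 
    c=np.array([proj("top",np.array(p)+a*.03*dr+b*.006*ny+[0,0,e*.014]) for a in(-1,1) for b in(-1,1) for e in(-1,1)]); print("predtop",c.min(0),c.max(0)-c.min(0))
R=cv2.Rodrigues(telemetry.sense()["ee_rot"])[0]; print(R.round(3))
E
```

```text
slot long edge [574.31784848 -33.06036271] [552.52737979 -39.01697609] yaw 0.2668396333722243 22.589948399350675
conn [ 480.39197 -291.42114] 4sd [23.95239131 35.81243984] major deg 125.44200347749813 ((480.6110534667969, -291.7292785644531), (22.002180099487305, 32.65092468261719), 41.20011520385742)
conn [ 478.97964 -289.4155 ] 4sd [23.78536822 35.56270923] major deg 125.44200917869958 ((479.1971740722656, -289.72149658203125), (21.848785400390625, 32.423248291015625), 41.200035095214844)
jaw [462.85229215   2.17938839  34.        ]
jaw [459.35986387 -49.65365853  34.        ]
scene red 262.57 294.64 (258, 284, 10, 16)
scene red 210.61613588110401 282.60679405520165 (196, 271, 30, 24)
scene red 250.09465648854962 266.97760814249364 (238, 257, 26, 21)
pred [197.12929087 269.59971549] [31.15715021 26.02539982]
predtop [145.9694712  242.61261748] [35.60906059 13.01728171]
pred [237.51947855 255.12803386] [28.00530789 24.12871677]
predtop [193.54992953 249.15017464] [34.37835118 12.89881698]
[[ 0.91   0.415 -0.   ]
 [ 0.415 -0.91   0.001]
 [ 0.    -0.001 -1.   ]]
```

View pics/conn.png

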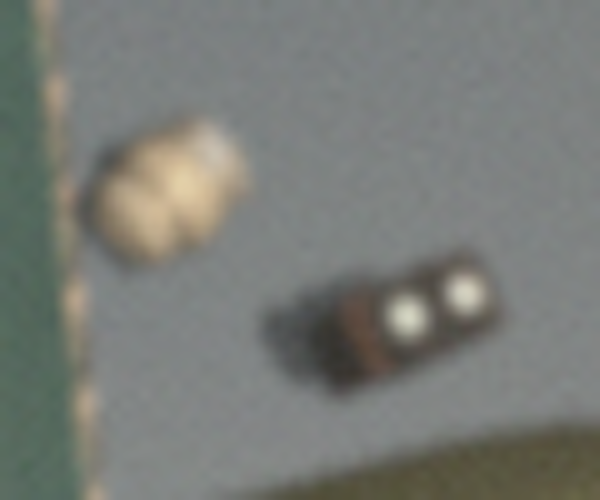

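The connector's light end points to the upper right, with a groove across it. Its axis lies at about -51° in the world, and the battery stands beside it, perpendicular to that, as described. I'll write a move helper and triangulate the key.

```bash
cat >> h.py <<'E'
def yawy():
    R=cv2.Rodrigues(telemetry.sense()["ee_rot"])[0]; return np.degrees(np.arctan2(R[1,1],R[0,1]))
def plan(x,y,z,yaw,n=None,g=-1):
    """rows to take TCP to x,y,z mm with tool-y yaw deg"""
    p=telemetry.sense()["eef_pos"]*1000; a=yawy(); d=np.array([x,y,z])-p
    w=-((yaw-a+180)%360-180)            # turn about tool z (down)
    n=n or int(max(np.ceil(np.abs(d).max()/40),np.ceil(abs(w)/8.5),1)); out=[]
    for i in range(n):
        b=np.radians(a-w*i/n); ty=np.array([np.cos(b),np.sin(b),0]); tx=np.array([-ty[1],ty[0],0])
        tx=-np.cross(ty,[0,0,1])*-1 if 0 else np.cross(ty,[0,0,-1])
        e=d/n; out.append("%g %.0f %.0f %.0f %.1f"%(g,e@tx,e@ty,-e[2],w/n))
    print("from",p.round(1),"yaw %.1f"%a,"turn %.1f"%w); print("; ".join(out))
E
python3 - <<'E'
from h import *
from scipy.optimize import least_squares
dr=np.array([np.cos(np.radians(79.2)),np.sin(np.radians(79.2)),0]); ny=np.array([dr[1],-dr[0],0])
def bc(n,p,tops=False):
    c=np.array([proj(n,np.array(p)+a*.03*dr+b*.006*ny+[0,0,e*.014]) for a in(-1,1) for b in(-1,1) for e in(-1,1)]); return (c.min(0)+c.max(0))/2
for nm,s,t in(("sound",(211,283),(162.5,248.5)),("stub",(251,267.5),(210,255))):
    q=least_squares(lambda p:np.r_[bc("scene",p)-s,bc("top",p)-t],[.48,.28,.089]); print(nm,q.x*1000,q.fun)
print("battery top",onz("top",477.5,260.5,.048)*1000)
plan(480,-290,90,-51)
E
```

```text
sound [492.76525686 292.17669497  88.79847024] [ 0.08868846  0.0291956  -0.0567469  -0.08003228]
stub [474.90633817 199.23279112  88.70357786] [-0.23439263 -0.06510232  0.13534639  0.20014542]
battery top [ 446.59346863 -333.47337685   48.        ]
from [ 228.1 -500.2  230.8] yaw -65.5 turn -14.5
-1 45 -12 20 -2.1; -1 46 -11 20 -2.1; -1 46 -9 20 -2.1; -1 46 -7 20 -2.1; -1 47 -6 20 -2.1; -1 47 -4 20 -2.1; -1 47 -2 20 -2.1
```

>>> {"fn": "step_arm", "kwargs": {
  "moves": "-1 45 -12 20 -2; -1 46 -11 20 -2; -1 46 -9 20 -2; -1 46 -7 20 -2; -1 47 -6 20 -2; -1 47 -4 20 -2; -1 47 -2 20 -2.5; -1 0 0 0 0",
  "squeeze": 20
}}

```text
time_s: 0.9
eef_pos: [0.4781, -0.2924, 0.0888]
ee_rot: [-2.956, -1.056, 0.004]
wrist_force: [0.6, -1.0, 0.9]
gripper_width: 0.085
```

```bash
python3 - <<'E'
from h import *
im=snap("top","c1"); s=snap("scene","c1s")
cv2.imwrite("pics/c1z.png",np.hstack([cv2.resize(im[215:285,415:495],(400,350),interpolation=2),cv2.resize(s[160:260,300:400],(350,350),interpolation=2)])[:,:,::-1])
plan(480,-290,3,-51)
print(proj("scene",[.48,-.29,.0125]))
E
```

```text
from [ 476.4 -295.9   90.8] yaw -50.9 turn 0.1
-1 2 -1 29 0.0; -1 2 -1 29 0.0; -1 2 -1 29 0.0
[368.11305871 226.05944847]
```

View pics/c1z.png

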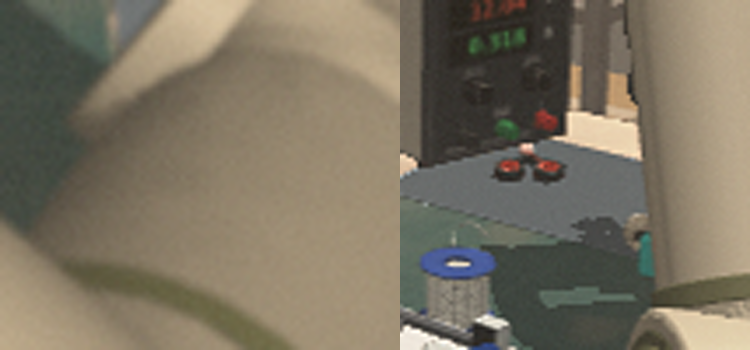

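The arm hides the connector in both views, so I'm going on from the earlier measurement.

>>> {"fn": "step_arm", "kwargs": {
  "moves": "-1 0 0 0 0; -1 6 -1 20 0; -1 1 0 20 0; -1 0 0 20 0; -1 0 0 10 0; -1 0 0 0 0"
}}

```text
time_s: 1.6
eef_pos: [0.4784, -0.2985, 0.023]
ee_rot: [2.958, 1.03, 0.001]
wrist_force: [0.8, 0.4, -0.2]
gripper_width: 0.0853
```

```bash
python3 -c "
from h import *
plan(480,-290,3,-51);print(telemetry.sense()['wrist_force'])"
```

```text
from [ 478.4 -298.5   23. ] yaw -51.6 turn -0.6
-1 7 -6 20 -0.6
[ 0.80283024  0.44817713 -0.16855075]
```

>>> {"fn": "step_arm", "kwargs": {
  "moves": "-1 7 -6 8 0; -1 0 0 0 0; -1 0 0 0 0"
}}

```text
time_s: 1.9
eef_pos: [0.4805, -0.2904, 0.0165]
ee_rot: [2.957, 1.026, 0.004]
wrist_force: [-0.2, 0.4, 0.2]
gripper_width: 0.0856
```

```bash
python3 -c "
from h import *
plan(480,-290,3,-51);print(telemetry.sense()['qd'].round(3))"
```

```text
from [ 480.5 -290.4   16.5] yaw -51.7 turn -0.7
-1 -0 -1 13 -0.7
[ 0.008 -0.002  0.015  0.004 -0.001  0.005]
```

>>> {"fn": "step_arm", "kwargs": {
  "moves": "-1 0 0 8 0; -1 0 0 5 0; -1 0 0 0 0; 0.2 0 0 0 0; 1 0 0 0 0; 1 0 0 0 0; 1 0 0 0 0; 1 0 0 0 0"
}}

```text
time_s: 2.7
eef_pos: [0.4812, -0.2909, 0.0036]
ee_rot: [2.954, 1.026, 0.005]
wrist_force: [0.0, -0.5, -0.1]
gripper_width: 0.0267
```

>>> {"fn": "step_arm", "kwargs": {
  "moves": "1 0 0 0 0; 1 0 0 0 0; 1 0 0 0 0"
}}

```text
time_s: 3.0
eef_pos: [0.4812, -0.2909, 0.0036]
ee_rot: [2.954, 1.026, 0.005]
wrist_force: [-0.2, 0.1, 0.8]
gripper_width: 0.0265
```

>>> {"fn": "step_arm", "kwargs": {
  "moves": "1 0 0 -30 0; 1 0 0 -45 0; 1 0 0 -45 0; 1 0 0 0 0; 1 0 0 0 0"
}}

```text
time_s: 3.5
eef_pos: [0.4797, -0.289, 0.1268]
ee_rot: [2.957, 1.027, 0.003]
wrist_force: [-1.1, 0.1, -0.5]
gripper_width: 0.0262
```

```bash
python3 -c "
from h import *
plan(462,-22.5,110,-5.4,g=1);print(telemetry.sense()['wrist_force'],telemetry.sense()['gripper_width'])"
```

```text
from [ 479.7 -289.   126.8] yaw -51.7 turn -46.3
1 22 -31 2 -6.6; 1 25 -29 2 -6.6; 1 28 -26 2 -6.6; 1 31 -22 2 -6.6; 1 33 -19 2 -6.6; 1 35 -15 2 -6.6; 1 37 -10 2 -6.6
[-1.09264796  0.12477829 -0.5077521 ] 0.026206003701975282
```

>>> {"fn": "step_arm", "kwargs": {
  "moves": "1 22 -31 2 -6.6; 1 25 -29 2 -6.6; 1 28 -26 2 -6.6; 1 31 -22 2 -6.6; 1 33 -19 2 -6.6; 1 35 -15 2 -6.6; 1 37 -10 2 -6.6; 1 0 0 0 0"
}}

```text
time_s: 4.3
eef_pos: [0.454, -0.0135, 0.1011]
ee_rot: [-2.293, -2.146, 0.013]
wrist_force: [0.1, -1.0, -0.0]
gripper_width: 0.026
```

```bash
python3 -c "
from h import *
im=snap('top','c2'); s=snap('scene','c2s')
plan(462,-22.5,60,-5.4,g=1)
f=lambda n,i,w:cv2.resize(i[max(0,int(proj(n,[.462,-.022,.09])[1])-w):][:2*w,int(proj(n,[.462,-.022,.09])[0])-w:][:,:2*w],(400,400),interpolation=2)
cv2.imwrite('pics/c2z.png',np.hstack([f('top',im,50),f('scene',s,50)])[:,:,::-1])"
```

```text
from [455.3 -16.6 101.6] yaw -4.1 turn 1.3
1 -3 4 21 0.6; 1 -3 4 21 0.6
```

View pics/c2z.png

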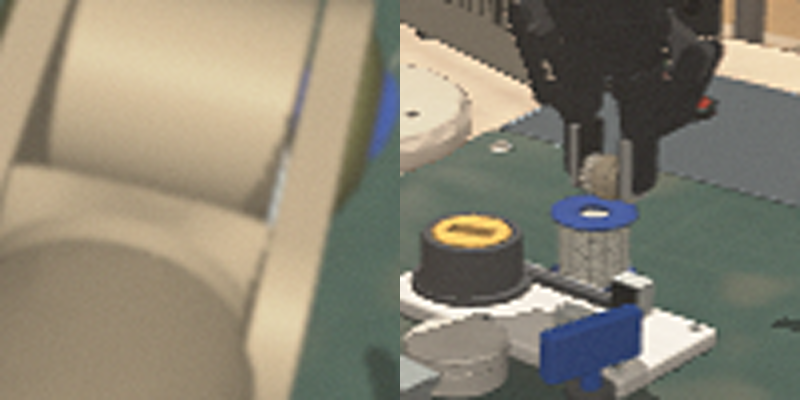

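```bash
python3 -c "
from h import *
s=cv2.imread('pics/c2s.png'); u,v=proj('scene',[.4553,-.0166,.115]).astype(int); print(u,v)
a=cv2.resize(s[v-20:v+20,u-20:u+20],(400,400),interpolation=2)
t=cv2.imread('pics/top0.png'); b=cv2.resize(t[238:262,438:462],(400,400),interpolation=2)
cv2.imwrite('pics/c3.png',np.hstack([a,b]))"
```

```text
320 223
```

View pics/c3.png

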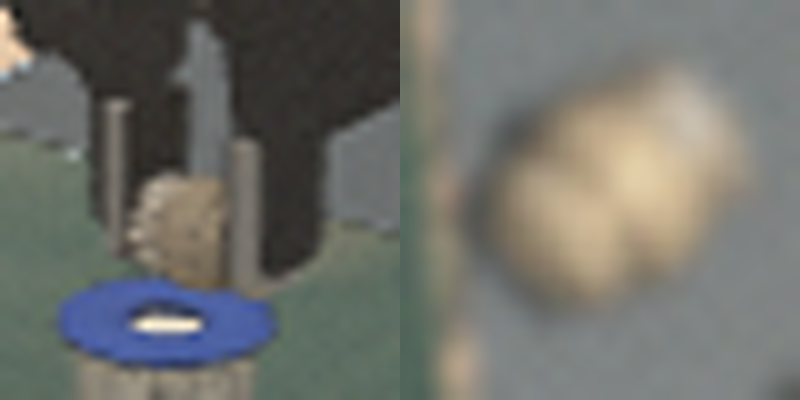

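The light end now points to the clamp's +x, so the axis runs along the clamp. I'll lower it to above the jaws.

>>> {"fn": "step_arm", "kwargs": {
  "moves": "1 -6 7 20 1.3; 1 0 0 20 0; 1 0 0 0 0; 1 0 0 0 0"
}}

```text
time_s: 4.8
eef_pos: [0.4631, -0.0277, 0.0599]
ee_rot: [2.332, 2.101, -0.012]
wrist_force: [0.5, -0.7, 0.0]
gripper_width: 0.0267
```

```bash
python3 -c "
from h import *
plan(462,-22.5,16.5,-5.4,g=1)"
```

```text
from [463.1 -27.7  59.9] yaw -6.0 turn -0.6
1 3 -1 22 -0.3; 1 3 -1 22 -0.3
```

>>> {"fn": "step_arm", "kwargs": {
  "moves": "1 5 -1 0 -0.6; 1 0 0 0 0; 1 0 0 0 0"
}}

```text
time_s: 5.1
eef_pos: [0.4634, -0.0234, 0.0615]
ee_rot: [2.321, 2.11, -0.01]
wrist_force: [-0.8, -1.3, -0.3]
gripper_width: 0.0268
```

```bash
python3 -c "
from h import *
plan(462,-22.5,16.5,-5.4,g=1)
s=snap('scene','c4s'); cv2.imwrite('pics/c4.png',cv2.resize(s[200:290,250:370],(800,600),interpolation=2)[:,:,::-1])"
```

```text
from [463.4 -23.4  61.5] yaw -5.4 turn -0.0
1 0 -1 23 -0.0; 1 0 -1 23 -0.0
```

View pics/c4.png

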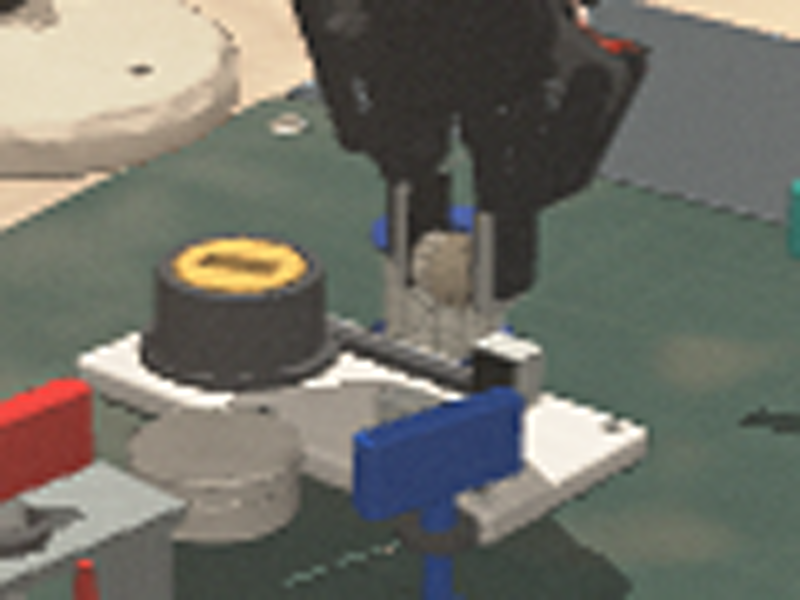

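The moving jaw is at crop (510,360), with the connector above the gap at (443,268). I'll lower it between the jaws.

>>> {"fn": "step_arm", "kwargs": {
  "moves": "1 1 -1 20 0; 1 0 0 12 0; 1 0 0 0 0; 1 0 0 0 0"
}}

```text
time_s: 5.55
eef_pos: [0.4636, -0.0226, 0.0305]
ee_rot: [2.318, 2.108, -0.007]
wrist_force: [-0.5, 0.8, 0.7]
gripper_width: 0.0269
```

```bash
python3 -c "
from h import *
plan(462,-22.5,16.5,-5.4,g=1); print(telemetry.sense()['wrist_force'])
print(proj('scene',[.4634,-.0234,.0705]))
for z in(.06,.1): print(onz('top',262,299,z),onz('scene',316,268,z))"
```

```text
from [463.6 -22.6  30.5] yaw -5.4 turn -0.0
1 -0 -2 14 -0.0
[-0.53486952  0.79501112  0.67459374]
[318.46128704 240.17202663]
[0.38806173 0.10374726 0.06      ] [0.40113058 0.07931507 0.06      ]
[0.38377355 0.09956261 0.1       ] [0.35700716 0.14642122 0.1       ]
```

>>> {"fn": "step_arm", "kwargs": {
  "moves": "1 0 -1.5 8 0; 1 0 0 5 0; 1 0 0 0 0; 1 0 0 0 0"
}}

```text
time_s: 5.95
eef_pos: [0.4627, -0.0228, 0.0178]
ee_rot: [2.316, 2.107, -0.005]
wrist_force: [0.2, 0.2, -0.2]
gripper_width: 0.0263
```

```bash
python3 -c "
from h import *
plan(462,-22.5,15.6,-5.4,g=1); print(telemetry.sense()['wrist_force'])"
```

```text
from [462.7 -22.8  17.8] yaw -5.4 turn -0.0
1 0 -1 2 -0.0
[ 0.16560909  0.2441163  -0.16160694]
```

>>> {"fn": "step_arm", "kwargs": {
  "moves": "1 0 -1 2 0; 1 0 0 0.5 0; 1 0 0 0 0; 0.2 0 0 0 0; 0 0 0 0 0; -0.1 0 0 0 0; -0.2 0 0 0 0; -0.2 0 0 0 0"
}}

```text
time_s: 6.75
eef_pos: [0.4619, -0.0228, 0.0157]
ee_rot: [2.315, 2.106, -0.004]
wrist_force: [-0.4, 0.5, 0.9]
gripper_width: 0.0514
```

>>> {"fn": "step_arm", "kwargs": {
  "moves": "-0.2 0 0 -20 0; -0.2 0 0 -40 0; -0.2 0 0 -50 0; -0.2 0 0 -50 0; -0.2 0 0 0 0"
}}

```text
time_s: 7.25
eef_pos: [0.4606, -0.0211, 0.1807]
ee_rot: [2.318, 2.108, -0.007]
wrist_force: [-0.6, -0.4, -0.7]
gripper_width: 0.051
```

```bash
python3 -c "
from h import *
plan(492.8,292.2,190,-10.8,g=-0.2)"
```

```text
from [460.6 -21.1 180.7] yaw -5.4 turn 5.4
-0.2 39 0 -1 0.7; -0.2 39 -0 -1 0.7; -0.2 39 -1 -1 0.7; -0.2 39 -1 -1 0.7; -0.2 39 -2 -1 0.7; -0.2 39 -2 -1 0.7; -0.2 39 -2 -1 0.7; -0.2 39 -3 -1 0.7
```

>>> {"fn": "step_arm", "kwargs": {
  "moves": "-0.2 39 0 -1 0.7; -0.2 39 0 -1 0.7; -0.2 39 -1 -1 0.7; -0.2 39 -1 -1 0.7; -0.2 39 -2 -1 0.7; -0.2 39 -2 -1 0.7; -0.2 39 -2 -1 0.7; -0.2 20 -3 -1 0.7"
}}

```text
time_s: 8.05
eef_pos: [0.4904, 0.2792, 0.184]
ee_rot: [2.428, 1.978, -0.009]
wrist_force: [0.3, 0.0, 1.1]
gripper_width: 0.0511
```

```bash
python3 -c "
from h import *
im=snap('top','d1')
plan(492.8,292.2,120,-10.8,g=-0.2)
u,v=proj('top',[.462,-.022,.03]).astype(int);print(u,v)
cv2.imwrite('pics/d1z.png',cv2.resize(im[v-25:v+25,u-30:u+30],(720,600),interpolation=2)[:,:,::-1])"
```

```text
from [490.1 280.9 184. ] yaw -11.6 turn -0.8
-0.2 6 0 32 -0.4; -0.2 6 0 32 -0.4
323 261
```

View pics/d1z.png

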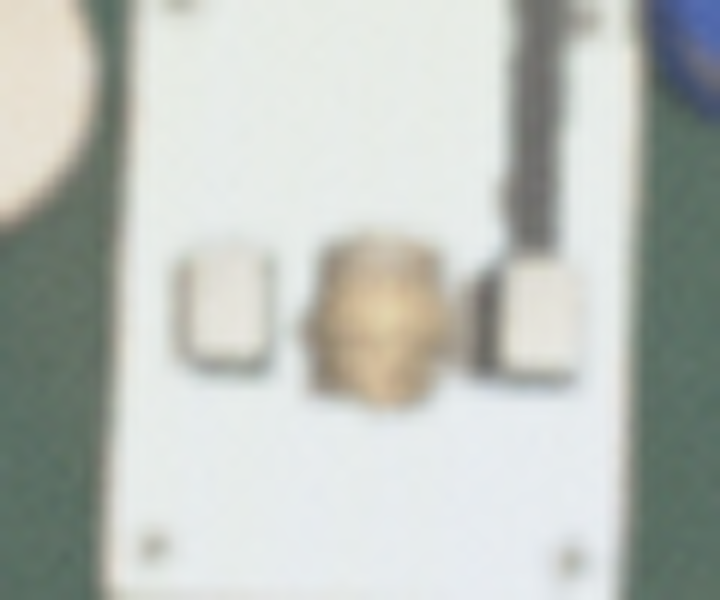

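The connector lies along the clamp's axis between the jaws. It spans columns 312–450, with the jaw faces at 270 and 468, so it sits 1–2 mm toward the moving jaw and clear of both. That will do; now the key.

>>> {"fn": "step_arm", "kwargs": {
  "moves": "-0.2 8 1 20 -0.6; -0.2 3 0 25 0; -0.2 0 0 10 0; -0.2 0 0 0 0; -0.2 0 0 0 0"
}}

```text
time_s: 8.6
eef_pos: [0.4928, 0.2915, 0.1259]
ee_rot: [2.414, 1.996, -0.011]
wrist_force: [-0.5, -0.9, 0.1]
gripper_width: 0.0513
```

```bash
python3 -c "
from h import *
plan(492.8,292.2,71,-10.9,g=-0.2)
s=snap('scene','d2'); u,v=proj('scene',[.4928,.292,.1]).astype(int)
cv2.imwrite('pics/d2z.png',cv2.resize(s[v-40:v+40,u-45:u+45],(675,600),interpolation=2)[:,:,::-1])"
```

```text
from [492.8 291.5 125.9] yaw -10.8 turn 0.1
-0.2 0 -0 27 0.0; -0.2 0 -0 27 0.0
```

View pics/d2z.png

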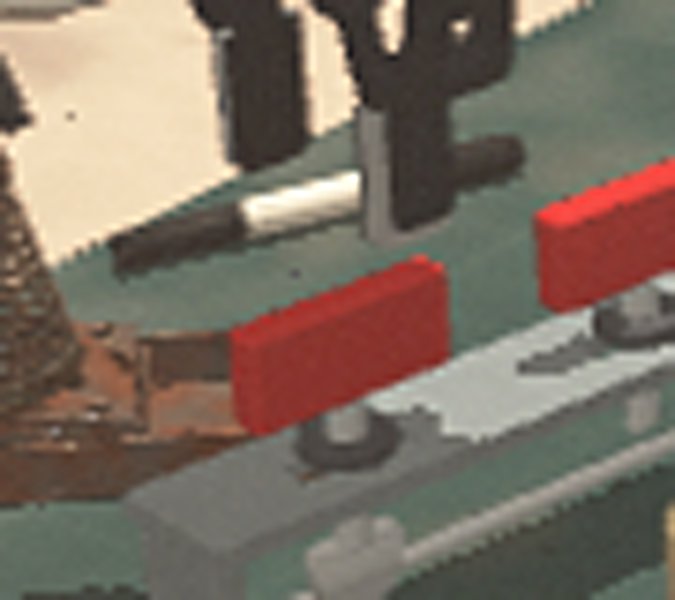

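The fingers straddle the sound key's bar; its wide blade shows below the rack at crop (355,555). I'll go down and grip.

>>> {"fn": "step_arm", "kwargs": {
  "moves": "-0.2 0.5 0 25 0; -0.2 0 0 20 0; -0.2 0 0 8 0; -0.2 0 0 0 0; 0.4 0 0 0 0; 1 0 0 0 0; 1 0 0 0 0; 1 0 0 0 0",
  "squeeze": 100
}}

```text
time_s: 9.45
eef_pos: [0.4953, 0.2915, 0.0793]
ee_rot: [2.414, 1.993, 0.004]
wrist_force: [-1.0, 0.8, -1.0]
gripper_width: 0.0101
```

>>> {"fn": "step_arm", "kwargs": {
  "moves": "1 0 0 0 0; 1 0 0 0 0"
}}

```text
time_s: 9.65
eef_pos: [0.4953, 0.2916, 0.0797]
ee_rot: [2.414, 1.993, 0.005]
wrist_force: [-0.1, 0.3, -1.6]
gripper_width: 0.0102
```

```bash
python3 -c "
from h import *
s=telemetry.sense(); print(s['eef_pos'],s['wrist_force'],s['gripper_width'],s['joint_positions'].round(2),yawy())"
```

```text
[0.49532112 0.29158367 0.07970402] [-0.13290743  0.30069076 -1.62299893] 0.010151825051401404 [ 0.33  0.57  1.45 -0.01  1.12  0.53] -10.923903052783404
```

The grip sits about 8 mm too high on the bar, so I'll open and regrasp lower.

>>> {"fn": "step_arm", "kwargs": {
  "moves": "0.4 0 0 0 0; 0.4 0 0 0 0; 0.4 0 0 6 0; 0.4 0 0 3 0; 0.4 0 0 0 0; 0.4 0 0 0 0"
}}

```text
time_s: 10.25
eef_pos: [0.4968, 0.2915, 0.0704]
ee_rot: [2.413, 1.991, 0.009]
wrist_force: [0.7, 0.5, 0.4]
gripper_width: 0.0252
```

```bash
python3 -c "
from h import *
plan(493,292.2,71,-10.9,g=0.4);s=telemetry.sense(); print(s['wrist_force'],s['gripper_width'])"
```

```text
from [496.8 291.5  70.4] yaw -10.9 turn -0.0
0.4 -0 -4 -1 -0.0
[0.65929245 0.47066722 0.42586717] 0.025240286936261538
```

>>> {"fn": "step_arm", "kwargs": {
  "moves": "0.4 0 -3 0 0; 0.4 0 0 0 0; 1 0 0 0 0; 1 0 0 0 0; 1 0 0 0 0; 1 0 0 0 0"
}}

```text
time_s: 10.85
eef_pos: [0.4935, 0.2922, 0.0706]
ee_rot: [2.413, 1.991, 0.01]
wrist_force: [-0.4, 0.2, 0.4]
gripper_width: 0.0103
```

```bash
python3 -c "
from h import *
s=telemetry.sense(); print(s['eef_pos'],s['wrist_force'],s['ft_torque'],s['gripper_width'],cv2.Rodrigues(s['ee_rot'])[0].round(4))"
```

```text
[0.49353942 0.29219104 0.07060851] [-0.41469752  0.19872543  0.43208551] [0.01473503 0.02232713 0.04712193] 0.010299798337309315 [[ 0.1896  0.9818  0.0133]
 [ 0.9819 -0.1895 -0.0064]
 [-0.0038  0.0142 -0.9999]]
```

>>> {"fn": "step_arm", "kwargs": {
  "moves": "1 0 0 -15 0; 1 0 0 -25 0; 1 0 0 -25 0; 1 0 0 -30 0; 1 0 0 -30 0; 1 0 0 0 0; 1 0 0 0 0"
}}

```text
time_s: 11.55
eef_pos: [0.4914, 0.2926, 0.1984]
ee_rot: [2.414, 1.992, 0.004]
wrist_force: [0.1, -0.4, -1.1]
gripper_width: 0.0108
```

```bash
python3 -c "
from h import *
s=telemetry.sense(); print(s['wrist_force'],s['gripper_width'],cv2.Rodrigues(s['ee_rot'])[0][:,2].round(4))
b=np.degrees(.267)
plan(561.5,-31.3,170,b+90+15,n=16,g=1)"
```

```text
[ 0.13857641 -0.40533161 -1.07551511] 0.01083595843527989 [ 0.0097 -0.0078 -0.9999]
from [491.4 292.6 198.4] yaw -10.9 turn -131.2
1 -19 8 2 -8.2; 1 -20 5 2 -8.2; 1 -21 2 2 -8.2; 1 -21 -1 2 -8.2; 1 -20 -3 2 -8.2; 1 -20 -6 2 -8.2; 1 -19 -9 2 -8.2; 1 -17 -12 2 -8.2; 1 -15 -14 2 -8.2; 1 -13 -16 2 -8.2; 1 -11 -18 2 -8.2; 1 -8 -19 2 -8.2; 1 -5 -20 2 -8.2; 1 -2 -21 2 -8.2; 1 1 -21 2 -8.2; 1 4 -20 2 -8.2
```

>>> {"fn": "step_arm", "kwargs": {
  "moves": "1 -19 8 0 -8; 1 -20 5 0 -8; 1 -21 2 0 -8; 1 -21 -1 0 -8; 1 -20 -3 0 -8; 1 -20 -6 0 -8; 1 -19 -9 0 -8; 1 -17 -12 0 -8"
}}

```text
time_s: 12.35
eef_pos: [0.5241, 0.1257, 0.19]
ee_rot: [-0.924, -2.999, 0.017]
wrist_force: [-0.6, 1.4, -0.9]
gripper_width: 0.0108
```

```bash
python3 -c "
from h import *
b=np.degrees(.267)
plan(561.5,-31.3,180,b+90+6,n=8,g=1)"
```

```text
from [524.1 125.7 190. ] yaw 55.7 turn -55.6
1 -15 -14 1 -6.9; 1 -13 -15 1 -6.9; 1 -11 -17 1 -6.9; 1 -9 -18 1 -6.9; 1 -7 -19 1 -6.9; 1 -5 -20 1 -6.9; 1 -2 -20 1 -6.9; 1 0 -20 1 -6.9
```

>>> {"fn": "step_arm", "kwargs": {
  "moves": "1 -15 -14 0 -7; 1 -13 -15 0 -7; 1 -11 -17 0 -7; 1 -9 -18 0 -7; 1 -7 -19 0 -7; 1 -5 -20 0 -7; 1 -2 -20 0 -7; 1 0 0 0 0"
}}

```text
time_s: 13.15
eef_pos: [0.5572, -0.0195, 0.1799]
ee_rot: [0.457, -3.083, 0.006]
wrist_force: [-0.1, 0.4, -0.5]
gripper_width: 0.0107
```

```bash
python3 -c "
from h import *
b=np.degrees(.267)
s=telemetry.sense(); print(cv2.Rodrigues(s['ee_rot'])[0][:,2].round(4),s['joint_positions'].round(2))
plan(561.5,-31.3,140,b+90+6,g=1)"
```

```text
[-0.0244 -0.0075 -0.9997] [-0.24  0.45  1.35 -0.01  1.37 -2.1 ]
from [557.2 -19.5 179.9] yaw 106.8 turn -4.4
1 -1 -13 40 -4.4
```

```bash
cat >> h.py <<'E'
def tip():
    s=telemetry.sense(); R=cv2.Rodrigues(s["ee_rot"])[0]
    t=s["eef_pos"]*1000+R@(np.array([0,0,-18.2])+74*np.array([.0038,-.0142,.9999]))
    b=yawy()-90; d=R.T@(np.array([561.5,-31.3,45])-t)
    ad=R@np.array([.0038,-.0142,.9999])
    print("t%.2f tip"%s["time_s"],t.round(1),"bar yaw %.1f (slot %.1f)"%(b,np.degrees(.267)),"to mouth in tool",d.round(1),"axis",ad.round(3),"F",s["wrist_force"].round(1),"T",s["ft_torque"].round(2),"w %.4f"%s["gripper_width"],"j6 %.2f"%s["joint_positions"][5])
E
python3 -c "
from h import *
tip()"
```

```text
t13.15 tip [555.8 -21.  124.2] bar yaw 16.8 (slot 15.3) to mouth in tool [ -4.4 -11.5  79.1] axis [-0.024 -0.022 -0.999] F [-0.1  0.4 -0.5] T [ 0.04 -0.04  0.03] w 0.0107 j6 -2.10
```

>>> {"fn": "step_arm", "kwargs": {
  "moves": "1 -2 -6 20 -2; 1 -2 -6 25 -2; 1 0 0 15 0; 1 0 0 0 0; 1 0 0 0 0"
}}

```text
time_s: 13.65
eef_pos: [0.5613, -0.0281, 0.1145]
ee_rot: [0.551, -3.062, -0.001]
wrist_force: [-0.1, -0.1, 0.6]
gripper_width: 0.0106
```

```bash
python3 -c "
from h import *
tip(); s=snap('scene','e1'); t=snap('top','e1t'); u,v=proj('scene',[.5615,-.031,.07]).astype(int)
a=cv2.resize(s[v-30:v+30,u-30:u+30],(600,600),interpolation=2)
cv2.imwrite('pics/e1z.png',a[:,:,::-1]); print(u,v,proj('scene',[.5615,-.0313,.045]))"
```

```text
t13.65 tip [559.7 -29.4  58.7] bar yaw 20.4 (slot 15.3) to mouth in tool [-1.4 -2.5 13.7] axis [-0.029 -0.02  -0.999] F [-0.1 -0.1  0.6] T [-0.03  0.    0.02] w 0.0106 j6 -2.18
285 229 [285.70024923 239.15707838]
```

View pics/e1z.png

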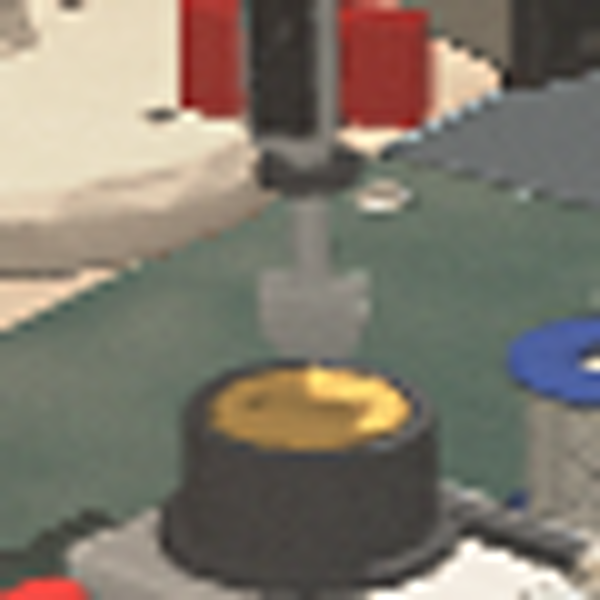

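The blade hangs over the core (key axis at column 312, core centre at about 310). I'll correct the small offset and lower it.

>>> {"fn": "step_arm", "kwargs": {
  "moves": "1 -1.5 -2.5 6 2; 1 0 0 4 0; 1 0 0 3 0; 1 0 0 2 0; 1 0 0 0 0"
}}

```text
time_s: 14.25
eef_pos: [0.5644, -0.0295, 0.1023]
ee_rot: [0.5, -3.076, 0.004]
wrist_force: [-0.0, -0.2, -0.9]
gripper_width: 0.0108
```

```bash
python3 -c "
from h import *
tip()"
```

```text
t14.25 tip [563.1 -30.9  46.6] bar yaw 18.5 (slot 15.3) to mouth in tool [1.6 0.1 1.6] axis [-0.023 -0.021 -1.   ] F [-0.  -0.2 -0.9] T [ 0.01 -0.01 -0.07] w 0.0108 j6 -2.14
```

>>> {"fn": "step_arm", "kwargs": {
  "moves": "1 1.5 0 2 1; 1 0 0 2 1; 1 0 0 2 1; 1 0 0 2 0; 1 0 0 2 0"
}}

```text
time_s: 14.75
eef_pos: [0.5627, -0.0301, 0.0922]
ee_rot: [0.412, -3.09, 0.006]
wrist_force: [0.4, -0.2, -1.2]
gripper_width: 0.0108
```

```bash
python3 -c "
from h import *
tip()"
```

```text
t14.75 tip [561.4 -31.5  36.5] bar yaw 15.2 (slot 15.3) to mouth in tool [ 0.1  0.2 -8.5] axis [-0.023 -0.021 -1.   ] F [ 0.4 -0.2 -1.2] T [ 0.04 -0.03 -0.03] w 0.0108 j6 -2.09
```

It dropped in freely by 8.5 mm. I'll go on to the floor.

>>> {"fn": "step_arm", "kwargs": {
  "moves": "1 0 0 2 0; 1 0 0 2 0; 1 0 0 1.5 0; 1 0 0 1 0; 1 0 0 1 0"
}}

```text
time_s: 15.25
eef_pos: [0.5628, -0.0301, 0.0862]
ee_rot: [0.413, -3.092, 0.007]
wrist_force: [-3.5, 0.1, 10.2]
gripper_width: 0.0109
```

```bash
python3 -c "
from h import *
tip()"
```

```text
t15.25 tip [561.6 -31.6  30.4] bar yaw 15.2 (slot 15.3) to mouth in tool [  0.4   0.3 -14.6] axis [-0.021 -0.022 -1.   ] F [-3.5  0.1 10.2] T [ 0.15  0.88 -0.02] w 0.0109 j6 -2.09
```

It's on the floor at full depth (14.6 mm, 10 N). Now I'll turn clockwise.

>>> {"fn": "step_arm", "kwargs": {
  "moves": "1 0 0 0 4; 1 0 0 0 6; 1 0 0 0 6; 1 0 0 0 6; 1 0 0 0 6; 1 0 0 0 0"
}}

```text
time_s: 15.85
eef_pos: [0.5628, -0.0302, 0.0868]
ee_rot: [-0.373, -3.1, 0.017]
wrist_force: [0.8, -0.2, 0.6]
gripper_width: 0.0108
```

```bash
python3 -c "
from h import *
tip()"
```

```text
t15.85 tip [561.2 -31.6  31.1] bar yaw -13.7 (slot 15.3) to mouth in tool [ -0.    0.2 -13.9] axis [-0.028 -0.021 -0.999] F [ 0.8 -0.2  0.6] T [0.03 0.03 0.1 ] w 0.0108 j6 -1.58
```

>>> {"fn": "step_arm", "kwargs": {
  "moves": "1 0 0 0.3 6; 1 0 0 0 6; 1 0 0 0 6; 1 0 0 0 6; 1 0 0 0 6; 1 0 0 0 0"
}}

```text
time_s: 16.45
eef_pos: [0.5628, -0.0303, 0.0868]
ee_rot: [-1.164, -2.901, 0.025]
wrist_force: [0.4, -0.5, 0.3]
gripper_width: 0.0112
```

```bash
python3 -c "
from h import *
tip()"
```

```text
t16.45 tip [560.7 -31.3  31.1] bar yaw -43.7 (slot 15.3) to mouth in tool [ -0.4   0.3 -13.9] axis [-0.033 -0.017 -0.999] F [ 0.4 -0.5  0.3] T [-0.   -0.01  0.17] w 0.0112 j6 -1.06
```

>>> {"fn": "step_arm", "kwargs": {
  "moves": "1 0 0 0.3 6; 1 0 0 0 6; 1 0 0 0 6; 1 0 0 0 5; 1 0 0 0 4; 1 0 0 0 0"
}}

```text
time_s: 17.05
eef_pos: [0.5627, -0.0303, 0.0868]
ee_rot: [-1.794, -2.565, 0.031]
wrist_force: [0.2, 0.3, -0.4]
gripper_width: 0.0107
```

```bash
python3 -c "
from h import *
tip()"
```

```text
t17.05 tip [560.4 -30.9  31. ] bar yaw -69.9 (slot 15.3) to mouth in tool [ -0.7   0.6 -14. ] axis [-0.035 -0.011 -0.999] F [ 0.2  0.3 -0.4] T [0.05 0.04 0.17] w 0.0107 j6 -0.60
```

>>> {"fn": "step_arm", "kwargs": {
  "moves": "1 0 0 0.3 3; 1 0 0 0 3; 1 0 0 0 0"
}}

```text
time_s: 17.35
eef_pos: [0.5626, -0.0302, 0.0868]
ee_rot: [-1.908, -2.482, 0.032]
wrist_force: [-0.1, 0.8, 0.1]
gripper_width: 0.0105
```

```bash
python3 -c "
from h import *
tip()"
```

```text
t17.35 tip [560.3 -30.8  31.1] bar yaw -75.1 (slot 15.3) to mouth in tool [ -0.9   0.7 -14. ] axis [-0.036 -0.01  -0.999] F [-0.1  0.8  0.1] T [0.31 0.14 0.53] w 0.0105 j6 -0.51
```

>>> {"fn": "step_arm", "kwargs": {
  "moves": "1 0 0 0.3 3; 1 0 0 0 3; 1 0 0 0 0"
}}

```text
time_s: 17.65
eef_pos: [0.5624, -0.03, 0.0869]
ee_rot: [-2.015, -2.398, 0.035]
wrist_force: [-0.2, -0.0, -0.8]
gripper_width: 0.0106
```

```bash
python3 -c "
from h import *
tip()"
```

```text
t17.65 tip [560.1 -30.5  31.1] bar yaw -80.1 (slot 15.3) to mouth in tool [ -1.1   0.9 -13.9] axis [-0.036 -0.01  -0.999] F [-0.2 -0.  -0.8] T [ 0.18 -0.02  1.26] w 0.0106 j6 -0.42
```

The torque rose to 1.26 N m, so the lock is at its stop. I'll take off the twist, release and withdraw.

>>> {"fn": "step_arm", "kwargs": {
  "moves": "1 0 0 0 -3; 1 0 0 0 -3; 1 0 0 0 0; 0.6 0 0 0 0; 0.3 0 0 0 0; 0.1 0 0 0 0; 0 0 0 0 0; 0 0 0 0 0"
}}

```text
time_s: 18.45
eef_pos: [0.5628, -0.0301, 0.0869]
ee_rot: [-1.867, -2.514, 0.032]
wrist_force: [0.2, -0.0, 0.2]
gripper_width: 0.0427
```

```bash
python3 -c "
from h import *
tip()"
```

```text
t18.45 tip [560.6 -30.8  31.1] bar yaw -73.2 (slot 15.3) to mouth in tool [ -0.8   0.4 -13.9] axis [-0.035 -0.011 -0.999] F [ 0.2 -0.   0.2] T [-0.02 -0.05 -0.02] w 0.0427 j6 -0.54
```

>>> {"fn": "step_arm", "kwargs": {
  "moves": "0 0 0 -15 0; 0 0 0 -30 0; 0 0 0 -50 0; 0 0 0 -50 0; 0 0 0 0 0"
}}

```text
time_s: 18.95
eef_pos: [0.5654, -0.0286, 0.2361]
ee_rot: [-1.866, -2.51, 0.033]
wrist_force: [0.5, 0.9, 0.1]
gripper_width: 0.0429
```

```bash
python3 -c "
from h import *
plan(400,300,260,-60,n=8,g=0)"
```

```text
from [565.4 -28.6 236.1] yaw 16.7 turn 76.7
0 45 -8 -3 9.6; 0 43 -15 -3 9.6; 0 40 -22 -3 9.6; 0 36 -29 -3 9.6; 0 31 -34 -3 9.6; 0 24 -39 -3 9.6; 0 18 -42 -3 9.6; 0 10 -45 -3 9.6
```

No turn is needed; I'll move sideways to +y for a clear view.

>>> {"fn": "step_arm", "kwargs": {
  "moves": "0 45 0 -3 0; 0 45 -10 -3 0; 0 45 -10 0 0; 0 45 -10 0 0; 0 45 -10 0 0; 0 45 -10 0 0; 0 20 0 0 0; 0 0 0 0 0"
}}

```text
time_s: 19.75
eef_pos: [0.4294, 0.2429, 0.2411]
ee_rot: [-1.872, -2.509, 0.03]
wrist_force: [-0.4, -0.6, 0.3]
gripper_width: 0.0429
```

```bash
python3 -c "
from h import *
s=snap('scene','f1'); t=snap('top','f1t')
cv2.imwrite('pics/f1z.png',np.hstack([cv2.resize(s[190:290,240:340],(400,400),interpolation=2),cv2.resize(t[185:295,285:365],(400,550),interpolation=2)[150:550]])[:,:,::-1])"
```

```text
(no output)
```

View pics/f1z.png

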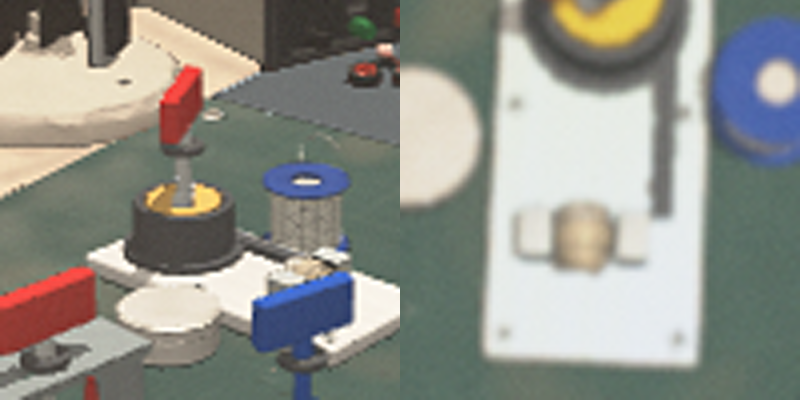

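The key stands upright in the lock, and the jaws are closed on the connector from both sides (right panel, around (583,235)). The other things nearby are undisturbed, so I'm handing in.

```bash
python3 -c "
from h import *
print(order.close_job())"
```

```text
the job is handed in; nothing more can be done
None
```

The connector is clamped and the sound key is left standing in the lock. I handed the job in just after 19.75 s on the robot's clock, against a limit of 61 s; the hand-in reports no verdict.

- **Connector:** it was laid on its side with its axis along the jaw faces. In the picture after release it sat about 1–2 mm off centre toward the moving jaw, clear of both jaws. I left that, because the closing jaw pushes it across to the fixed jaw anyway.
- **Key:** I took the one with the wide blade, at the +y end of the rack. My first grip was about 8 mm too high on the bar, so I regrasped before lifting.
- **Lock:** I pressed and turned the key a few degrees over the lock, and the blade dropped in. It bottomed about 14 mm below the rim at 10 N. I then turned it clockwise until the torque rose to about 1.26 N m, which I took as the stop because the core itself needs at most 0.25. Then I took off the twist and released.

The last pictures show the key upright in the lock and the connector held between both jaws. The broken key, blue look-alike, tin and spool look undisturbed in those crops. I did not look again at the battery, the turquoise look-alike or the whole of the flux bottle. Nothing measured disagreed beyond the small off-centre placing.

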